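# Set out laptop parts for cleaning

### The arm

A 6-joint arm with a two-finger parallel gripper is mounted at the origin on the work surface. World frame = base frame: x ahead of the robot, y to its left, z up, the work surface at z = 0. Lengths are in m, angles in degrees, forces in N, time in s.
With the tool pointing down it reaches from about 0.35 to 0.875 m from the base axis. Payload 4.2 kg.
Tool frame: the origin (TCP) lies on the front face of the gripper's body, between the roots of the fingers; the fingertips stand 70 mm ahead of it and the grasp point (between the pads) lies 51 mm ahead of it; z points along the fingers, y is the line along which they close (so a half turn about z gives the same grasp; the last joint's range is limited). The gripper opens to 87 mm and grips with 3 to 60 N. Pads are 19 mm wide; open, the fingers measure 117 mm over their backs; the gripper's body (75 mm by 190 mm) begins 51 mm behind the grasp point.
Start: joints at [89.989, 22.042, 0.453, 0, -68.411, -14.817], TCP at [0.16, 0.604, 0.292] pointing down, gripper open.
Joint ranges: [-179.83, 179.83], [-69.29, 118.12], [-61.27, 80.66], [-181.25, 117.63], [-171.15, -9.14], [-177.46, 177.46]. Speed limits (degrees/s): [159.86, 159.86, 180, 180, 180, 180].

### API

Orientations are given as a 3x3 rotation matrix whose columns are the frame's x, y, z axes.
In Python, from station import r gives the robot as it stands.
- The arm moves only by the shell command python3 -m pendant 'ROWS' [OPENING]. ROWS is JSON, a list of rows, each a list of 2 entries, a list of its own where there are three numbers: the shift along the tool's x, y, z in mm, then the turn, a rotation vector about the tool's x, y, z in rad. A call has 1 to 10 rows; each row is the pose to reach, as a shift and turn from the pose commanded when the call began, along the tool's axes at that moment; what a row does not reach only later rows make up. A row lasts 1/10 s, in which the tool goes at most 50 mm and 8.59 degrees, less where a joint would pass 70% of its speed; a pose out of reach is approached as far as the arm can. A call with a gripper value outside its range is refused whole. OPENING is the opening, from 0 (shut) to 1 (fully open), set as the call begins (- or left out, the last holds). The fingers move at their own pace and stop on an object; the grip force is fixed at half the most. Time passes only in rows, so rows that repeat a pose let the fingers close. It gives the time, the measured TCP pose, the force, the opening and the grip force at its end, in the units of the state.
- r.sense(): the state, without advancing time (a new reading comes with each control period).
- r.capture(name): name is "scene" or "top" or "wrist"; returns a dict with "frame" (420x560x3 uint8, red, green, blue), "vertical_fov" (degrees; the focal length in pixels is half the picture's height over the tangent of half this angle, whatever the lens; pixels are square), "cx", "cy" (the principal point, pixels), "rvec" (rotation vector, rad) and "tvec" (3), from world to camera coordinates, as OpenCV has them. Camera axes: x right, y down, z forward; pixel columns grow to the right and rows downward; lengths in m; the calibration is good to about 2 mm. A picture is of the moment at which its call begins. There is no depth.
- r.finish_job(): hands the job in; it is judged then, once.
The state is a dict: "time_s": time; "joints": joint angles; "joint_velocities": joint speeds; "effort": joint torques, N m; "tcp_pos": TCP position; "ee_rot": TCP orientation; "wrist_force": force on the tool from outside, world axes, zero at the start; "moment": the same for the moment, N m; "gripper_width": opening from 0.0 (shut) to 1.0 (fully open); "gripper_force": force on a finger pad.
Only numpy, scipy, OpenCV 4.12 (cv2) and the standard library are available. Lean on these libraries where they do the work, as an engineer would, in place of code of your own. Each camera call takes 0.05 s, during which the arm holds its last target. There are 200 camera calls.

### The job

Set out the four parts taken off the laptop for cleaning: lay the fan, the battery and the loudspeaker flat inside the pocket trays of their own shape and size, and clamp the heat sink in the small vise, fins up, sitting down on the vise's two strips with its 40 mm width between the jaws, roughly midway along them, and the sliding jaw pushed fully closed so that the sink is held tight against the fixed jaw. Set the parts down gently, do not drop them, and leave the solvent bottle standing where it is.

Things in the scene. Friction and masses are not known exactly. Their poses are not given: they have to be found in the camera images.
- fan: Round black laptop blower fan, a flat disc 56 mm in diameter and 15 mm thick, with a ring of grey blades and a steel hub on top. Loose, about 60 g. Origin: centre of its underside; z up.
- battery: Flat black laptop battery pack, 90 mm (its x) by 46 mm (its y) by 15 mm thick, the larger of the two oblong parts, with a thin grey line along its middle and a grey band near one end. Loose, about 140 g. Origin: centre of its underside; z up. Which end is which does not matter.
- speaker: Small black loudspeaker box, 64 mm (its x) by 30 mm (its y) by 15 mm thick, with a round silver and grey membrane near one end. Loose, about 60 g. Origin: centre of its underside; z up. Which end is which does not matter.
- heatsink: Aluminium heat sink block, 40 mm (its x) by 50 mm (its y) by 26 mm high, fins standing up and running along its y. Solid to the gripper: it can be held by its two 40 mm wide y ends (50 mm apart). Loose, about 100 g. Origin: centre of its underside; z up. Which way round does not matter.
- fan_tray: White round tray, 86 mm outside diameter, with a round grey-floored pocket of 72 mm diameter for the fan. Its origin is the centre of its underside on the bench. The pocket floor is 3 mm above the origin, the lip's top 6 mm, the lip 7 mm wide. Fixed to the bench.
- battery_tray: White oblong tray, 120 by 76 mm outside, the largest, with a grey-floored pocket of 106 mm (its x) by 62 mm (its y) for the battery. Its origin is the centre of its underside on the bench. The pocket floor is 3 mm above the origin, the lip's top 6 mm, the lip 7 mm wide. Fixed to the bench.
- speaker_tray: White oblong tray, 94 by 60 mm outside, the smaller oblong one, with a grey-floored pocket of 80 mm (its x) by 46 mm (its y) for the loudspeaker. Its origin is the centre of its underside on the bench. The pocket floor is 3 mm above the origin, the lip's top 6 mm, the lip 7 mm wide. Fixed to the bench.
- vise: Small steel bench vise, fixed: base 140 mm (its x) by 70 mm (its y), 16 mm high. Origin: centre of its underside; z up. Fixed jaw at the +x end: face at x = +50 mm, 60 mm wide in y, 18 mm thick, top 44 mm above the origin. Two strips run along x at y = +16 and -16 mm, 6 mm wide, tops 24 mm above the origin: the heat sink sits on them.
- jaw (a joint): Sliding jaw of the vise; value: gap between the jaw faces in m (0 to 0.070; starts at 0.056 to 0.070). In the vise's frame its face is at x = 0.050 - value, its back at x = 0.032 - value; 60 mm wide in y, 24.5 to 44 mm above the vise's origin. Slides along x with about 3 N friction, stays where left: push its back towards the fixed jaw, e.g. with closed fingers above the base.
- bottle: White solvent bottle with a black cap, 48 mm in diameter, 110 mm tall, standing loose beyond the far side of the work. Origin: centre of its underside. Not to be disturbed.
Not all that is in view belongs to the job. What is shaped like the speaker but orange or red is not meant.

How it is judged:
By the outcome, as a careful person would: the job done as asked, in the order asked, and still so for the second after the job is handed in, with the robot touching nothing.
It also fails if it takes over 136 s, if anything falls off the work surface, if the arm or the gripper's body presses on something with over 40 N, if the wrist force passes 120 N, or if a joint passes its speed limit or range.

## Working session

There is one attempt and no reset: what is moved stays moved. The work goes in short steps, Python scripts to look and compute and a shell command to move; the robot and the scene stay as the last step left them, time stands still between calls to the robot, and variables do not carry over. Pictures are saved under pics/ and viewed, at most 14 in all, crops included, and the job is handed in when it is done.

```bash
ls; mkdir -p pics
python3 - <<'E'
from station import r
import cv2,numpy as np
s=r.sense(); print(s)
for n in("scene","top","wrist"):
    c=r.capture(n); cv2.imwrite(f"pics/{n}0.png",c["frame"][:,:,::-1]); print(n,c["vertical_fov"],c["cx"],c["cy"],c["rvec"],c["tvec"])
    np.savez(f"{n}0.npz",**c)
E
```

```text
pics
{'time_s': 0.0, 'joints': array([ 8.99873528e+01,  2.20893892e+01,  3.79738822e-01, -3.03469890e-02,
       -6.84101306e+01, -1.48169455e+01]), 'joint_velocities': array([-0.00711456,  0.03674838, -0.04329426, -0.03683174,  0.10649954,
        0.02596146]), 'effort': array([ 1.53171575e-03, -3.90661955e+01,  1.87407500e+01,  4.21969727e+00,
        1.09793327e-02, -2.01165622e-04]), 'tcp_pos': array([0.15981665, 0.60375247, 0.29117009]), 'ee_rot': array([[ 9.66641307e-01, -2.56133444e-01, -4.92956534e-04],
       [-2.56133911e-01, -9.66639048e-01, -2.09041387e-03],
       [ 5.89138670e-05,  2.14694328e-03, -9.99997694e-01]]), 'wrist_force': array([-0.02820809, -0.98175833,  0.03779395]), 'moment': array([-0.02076414,  0.05432709, -0.02505789]), 'gripper_force': 0.0, 'gripper_width': 1.0008912285354927}
scene 49.2636841556878 275.7057757418755 211.70423153194278 [ 2.05199995  0.96280552 -0.48132989] [-0.38246184 -0.22812199  1.44450977]
top 47.818701990220426 278.982870248916 219.88981722016683 [ 2.16866881 -2.19620775  0.06358406] [0.03905406 0.56840691 1.09018347]
wrist 64.33288386501629 279.7948065009762 210.98405988345337 [-1.79981638  2.33999733  0.32585266] [ 0.62339278 -0.03452075  0.39145603]
```

View pics/top0.png

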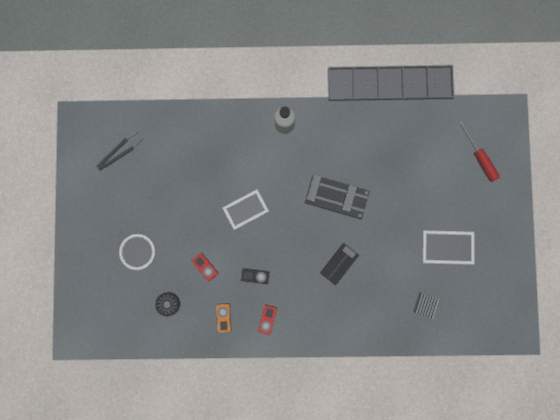

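View pics/scene0.png

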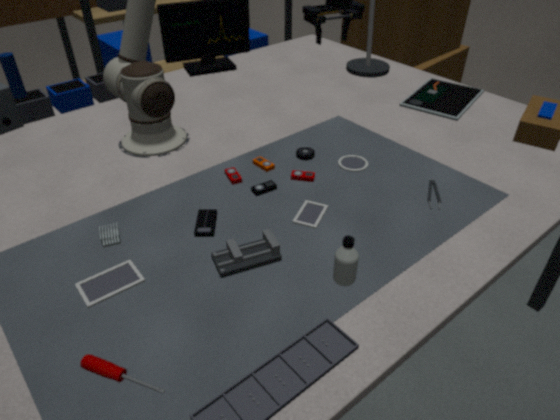

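```bash
cat > h.py <<'E'
import numpy as np,cv2
from scipy.spatial.transform import Rotation as R
def K(c):
    f=c["frame"].shape[0]/2/np.tan(np.radians(float(c["vertical_fov"]))/2)
    return f
def ray(c,uv,z):
    uv=np.atleast_2d(np.asarray(uv,float)); f=K(c)
    Rm=R.from_rotvec(c["rvec"]).as_matrix(); C=-Rm.T@np.asarray(c["tvec"])
    d=np.c_[(uv[:,0]-c["cx"])/f,(uv[:,1]-c["cy"])/f,np.ones(len(uv))]@Rm
    return (C+d*((z-C[2])/d[:,2])[:,None])[:,:2]
def proj(c,P):
    Rm=R.from_rotvec(c["rvec"]).as_matrix(); p=np.atleast_2d(P)@Rm.T+c["tvec"]; f=K(c)
    return np.c_[f*p[:,0]/p[:,2]+c["cx"],f*p[:,1]/p[:,2]+c["cy"]]
def rect(c,mask,near,z,show=True):
    "contour nearest pixel 'near' -> min-area rectangle on plane z: centre, sizes mm, angle of long side deg"
    cs,_=cv2.findContours(mask.astype(np.uint8),cv2.RETR_EXTERNAL,cv2.CHAIN_APPROX_NONE)
    cs=[k for k in cs if cv2.contourArea(k)>30]
    k=min(cs,key=lambda k:abs(cv2.pointPolygonTest(k,tuple(map(float,near)),True)) if cv2.pointPolygonTest(k,tuple(map(float,near)),False)<0 else 0)
    w=ray(c,k[:,0,:],z)
    (x,y),(a,b),t=cv2.minAreaRect((w*1000).astype(np.float32))
    if a<b:a,b,t=b,a,t+90
    return np.array([x,y]),a,b,(t+90)%180-90
E
python3 - <<'E'
from h import *
c=np.load("top0.npz"); Rm=R.from_rotvec(c["rvec"]).as_matrix();print("cam",-Rm.T@c["tvec"],Rm[2])
f=c["frame"]; v=f.max(2).astype(int); hsv=cv2.cvtColor(f,cv2.COLOR_RGB2HSV)
for n,p in dict(bat=(340,263),spk=(256,276),fan=(167,304)).items():
    for th in(45,60):
        print(n,th,*rect(c,cv2.morphologyEx((v<th).astype(np.uint8),cv2.MORPH_CLOSE,np.ones((5,5))),p,.015))
for n,p in dict(ftray=(137,270),btray=(448,231),stray=(232,202)).items():
    print(n,*rect(c,v>140,p,.006))
print("sink",*rect(c,cv2.morphologyEx((v>110).astype(np.uint8),cv2.MORPH_CLOSE,np.ones((5,5))),(427,305),.026))
for n,p in dict(vise=(337,196),bottle=(285,117)).items(): print(n,ray(c,p,0))
w=np.load("wrist0.npz"); Rm=R.from_rotvec(w["rvec"]).as_matrix();print("wcam",-Rm.T@w["tvec"],Rm)
z=lambda a:cv2.resize(a,None,fx=4,fy=4,interpolation=2)
a=z(f[160:310,240:380]) ;b=z(f[285:325,400:460])
cv2.imwrite("pics/crop1.png",a[:,:,::-1])
E
```

```text
cam [0.49381642 0.02195569 1.12639909] [ 0.06762718  0.00894312 -0.99767058]Traceback (most recent call last):
  File "<stdin>", line 6, in <module>
  File "h.py", line 18, in rect
    k=min(cs,key=lambda k:abs(cv2.pointPolygonTest(k,tuple(map(float,near)),True)) if cv2.pointPolygonTest(k,tuple(map(float,near)),False)<0 else 0)
ValueError: min() iterable argument is empty
```

Run:
```python
from h import *
c=np.load("top0.npz")
f=c["frame"]; v=f.max(2).astype(int)
z=lambda a:cv2.resize(a,None,fx=4,fy=4,interpolation=2)
cv2.imwrite("pics/crop1.png",z(f[160:310,240:380])[:,:,::-1])
for n,p in dict(bg=(300,300),bat=(335,268),spk=(246,276),fan=(167,312),tray=(448,231),sink=(427,305)).items(): print(n,f[p[1],p[0]])
def tr(n,m,p,zz):
    try: print(n,*rect(c,m,p,zz))
    except Exception as e: print(n,e)
for n,p in dict(bat=(335,268),spk=(246,276),fan=(167,304)).items():
    for th in(55,65): tr(n,cv2.morphologyEx((v<th).astype(np.uint8),cv2.MORPH_CLOSE,np.ones((7,7))),p,.015)
for n,p in dict(ftray=(137,270),btray=(448,231),stray=(232,202)).items(): tr(n,v>130,p,.006)
tr("sink",cv2.morphologyEx((v>105).astype(np.uint8),cv2.MORPH_CLOSE,np.ones((5,5))),(427,305),.026)
for n,p in dict(vise=(337,196),bottle=(285,117)).items(): print(n,ray(c,p,0))
w=np.load("wrist0.npz"); Rm=R.from_rotvec(w["rvec"]).as_matrix();print("wcam",-Rm.T@w["tvec"],Rm)
```

```text
bg [109 115 118]
bat [68 71 73]
spk [74 78 77]
fan [64 62 64]
tray [163 166 167]
sink [118 124 123]
bat min() iterable argument is empty
bat [ 464.19363403 -106.59350586] 85.1368408203125 44.59366226196289 -38.433326721191406
spk min() iterable argument is empty
spk [441.10101318 102.34179688] 30.451936721801758 27.865734100341797 89.33020782470703
fan min() iterable argument is empty
fan [376.21694946 294.03112793] 53.8387565612793 50.751956939697266 89.369873046875
ftray [550.65942383  29.95788574] 1359.242919921875 890.7513427734375 89.88580322265625
btray [550.65942383  29.95788574] 1359.242919921875 890.7513427734375 89.88580322265625
stray [550.65942383  29.95788574] 1359.242919921875 890.7513427734375 89.88580322265625
sink [604.72009277  36.80493164] 1343.942626953125 987.1976928710938 88.98780059814453
vise [[ 0.62556863 -0.10723587]]
bottle [[0.81939706 0.01443448]]
wcam [0.23199744 0.58442204 0.38428652] [[-0.25625903 -0.96660489  0.0025082 ]
 [-0.92914488  0.24704166  0.27506403]
 [-0.26649786  0.06815716 -0.96142264]]
```

View pics/crop1.png

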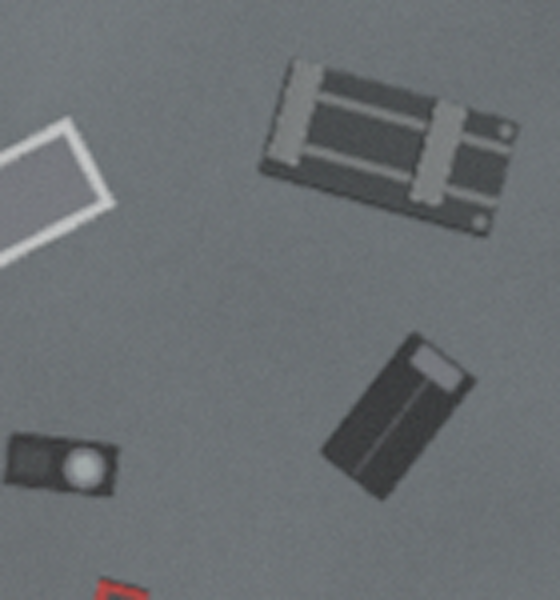

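```bash
cat > m.py <<'E'
from h import *
def meas(c,p,half,z,sgn,close=7,th=None):
    "local mask around pixel p; bg from the window's median; sgn -1 dark, +1 bright, 0 either"
    u,v=p; f=c["frame"]; g=cv2.cvtColor(f,cv2.COLOR_RGB2GRAY).astype(int)
    m=np.zeros(g.shape,np.uint8); s=np.s_[max(0,v-half):v+half,max(0,u-half):u+half]
    w=g[s]; ring=np.median(np.r_[w[0],w[-1],w[:,0],w[:,-1]]); d=w-ring
    m[s]=(d<-(th or 18)) if sgn<0 else (d>(th or 18)) if sgn>0 else abs(d)>(th or 14)
    m=cv2.morphologyEx(m,cv2.MORPH_CLOSE,np.ones((close,close)))
    x=rect(c,m,p,z); return [np.round(x[0],1)]+[round(float(k),1) for k in x[1:]]
E
python3 - <<'E'
from m import *
c=np.load("top0.npz")
for n,a in dict(bat=((335,268),35,.015,-1),spk=((246,276),24,.015,0),fan=((167,304),22,.015,0),ftray=((137,270),36,.006,1,3),btray=((448,231),45,.006,1,3),stray=((232,202),38,.006,1,3),sink=((427,305),24,.026,0),vise=((340,198),48,.016,0),bottle=((285,118),24,.0,0)).items(): print(n,*meas(c,*a))
E
```

```text
bat [ 464.9 -106.9] 91.3 48.7 -38.8
spk [439.   90.1] 66.7 33.4 82.4
fan [377.4 294. ] 58.4 57.7 -89.7
ftray [499.2 370.2] 83.5 82.7 89.3
btray [ 500.6 -366. ] 119.9 78.6 87.7
stray [596.5 112.1] 96.3 62.3 -62.3
sink [ 368.6 -302.3] 48.8 48.5 69.7
vise [ 622.5 -104.5] 141.7 73.3 73.1
bottle [813.3  15.7] 66.4 45.9 -0.7
```

```bash
cat > g.py <<'E'
import sys,numpy as np
from scipy.spatial.transform import Rotation as R
from station import r
def goal(x,y,tipz,phi=None,full=False):
    "x,y mm; tipz = fingertip height mm; phi = world angle of closing axis (mod 180)"
    s=r.sense(); R0=s["ee_rot"]; p=s["tcp_pos"]*1000
    ph=np.degrees(np.arctan2(R0[1,1],R0[0,1])); d=0 if phi is None else (phi-ph+90)%180-90
    if full: d+=180 if d<0 else -180
    a=np.radians(ph+d); yv=np.array([np.cos(a),np.sin(a),0]); z=np.array([0,0,-1.]); 
    Rg=np.c_[np.cross(yv,z),yv,z]
    sh=R0.T@(np.array([x,y,tipz+70])-p); rv=R.from_matrix(R0.T@Rg).as_rotvec()
    lvl=R0.T@(np.array([x,y,p[2]])-p)
    print("level shift",lvl.round(1),"full shift",sh.round(1),"rv",rv.round(3),"turn",round(d,1),"tip",(p-[0,0,70]).round(1),"phi",round(ph,1),"j",s["joints"].round(0),"t",round(s["time_s"],2))
if __name__=="__main__": goal(*[float(a) for a in sys.argv[1:5]],full=len(sys.argv)>5)
E
python3 g.py 377 294 150
```

```text
level shift [289.3 243.9   0.4] full shift [289.2 243.8  71.9] rv [ 0.002 -0.     0.   ] turn 0 tip [159.8 603.9 221.4] phi -104.8 j [ 90.  22.   0.  -0. -68. -15.] t 0.15
```

```bash
python3 -m pendant '[[[290,244,0],[0,0,0]],[[290,244,0],[0,0,0]],[[290,244,0],[0,0,0]],[[290,244,0],[0,0,0]],[[290,244,0],[0,0,0]],[[290,244,0],[0,0,0]],[[290,244,0],[0,0,0]],[[290,244,0],[0,0,0]],[[290,244,60],[0,0,0]],[[290,244,60],[0,0,0]]]' 1
python3 -m pendant '[[[0,0,0],[0,0,0]],[[0,0,0],[0,0,0]],[[0,0,0],[0,0,0]]]'
python3 - <<'E'
from m import *
from station import r
c=r.capture("wrist"); np.savez("w1.npz",**c); cv2.imwrite("pics/w1.png",c["frame"][:,:,::-1])
p=proj(c,[.377,.294,.015])[0].astype(int); print(p); print(*meas(c,tuple(p),60,.015,0,15))
E
python3 g.py 377 294 150
```

```text
time_s: 1.15
tcp_pos: [0.3763, 0.2909, 0.2282]
ee_rot: [[0.966, -0.259, -0.007], [-0.259, -0.966, -0.007], [-0.005, 0.008, -1.0]]
wrist_force: [-1.3, -0.8, -0.4]
gripper_width: 1.002
gripper_force: 0.0
time_s: 1.45
tcp_pos: [0.3782, 0.2955, 0.2339]
ee_rot: [[0.967, -0.254, 0.002], [-0.254, -0.967, 0.002], [0.001, -0.003, -1.0]]
wrist_force: [-0.5, 1.1, -0.1]
gripper_width: 0.996
gripper_force: 0.0
[281 197]
[377.9 296.3] 58.2 55.9 -14.7
level shift [-0.7  1.5 -0. ] full shift [-0.7  1.6 13.8] rv [-0.003 -0.001 -0.   ] turn 0 tip [378.1 295.3 163.8] phi -104.7 j [ 57.  11. -24.   0. -54.  18.] t 1.5
```

View pics/w1.png

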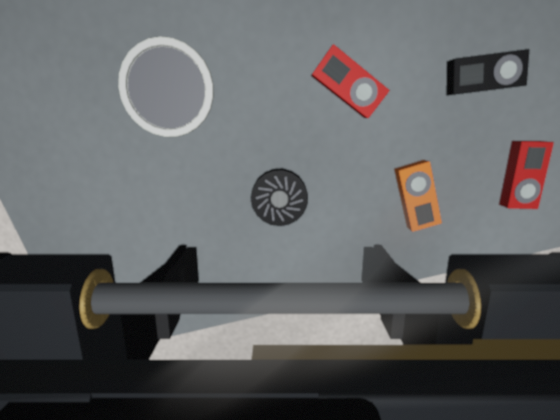

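```bash
python3 -m pendant '[[[0,0,40],[0,0,0]],[[0,0,80],[0,0,0]],[[0,0,115],[0,0,0]],[[0,0,140],[0,0,0]],[[0,0,152],[0,0,0]],[[0,0,159],[0,0,0]],[[0,0,159],[0,0,0]],[[0,0,159],[0,0,0]]]'
python3 g.py 378 296 5
python3 -m pendant '[[[0,0,0],[0,0,0]],[[0,0,0],[0,0,0]],[[0,0,0],[0,0,0]],[[0,0,0],[0,0,0]],[[0,0,0],[0,0,0]],[[0,0,0],[0,0,0]],[[0,0,0],[0,0,0]],[[0,0,0],[0,0,0]]]' 0
python3 - <<'E'
from m import *
c=np.load("w1.npz")
for pt in ((129,110),): print(*meas(c,pt,90,.006,1,3))
print(*meas(c,(455,70),42,.015,0,15))
E
```

```text
time_s: 2.3
tcp_pos: [0.3782, 0.2949, 0.0742]
ee_rot: [[0.967, -0.255, 0.001], [-0.255, -0.967, 0.002], [0.001, -0.002, -1.0]]
wrist_force: [-1.4, 0.4, -0.1]
gripper_width: 1.005
gripper_force: 0.0
level shift [-0.5 -1.   0. ] full shift [-0.5 -1.  -0.8] rv [-0.002 -0.001 -0.   ] turn 0 tip [378.2 294.9   4.2] phi -104.8 j [ 57.  25. -35.   0. -31.  18.] t 2.3
time_s: 3.1
tcp_pos: [0.378, 0.2944, 0.0735]
ee_rot: [[0.967, -0.256, 0.001], [-0.256, -0.967, 0.001], [0.0, -0.001, -1.0]]
wrist_force: [0.3, 1.2, 3.0]
gripper_width: 0.634
gripper_force: 30.0
[500.2 370.9] 85.5 85.1 -17.9
[441.8 106.9] 44.5 31.2 82.1
```

```bash
python3 g.py 499.7 370.5 7
```

```text
level shift [ 9.810e+01 -1.047e+02  1.000e-01] full shift [  98.1 -104.7   -3.4] rv [-0.001 -0.    -0.   ] turn 0 tip [378.  294.4   3.5] phi -104.8 j [ 57.  25. -35.   0. -31.  18.] t 3.1
```

```bash
python3 -m pendant '[[[0,0,-15],[0,0,0]],[[0,0,-35],[0,0,0]],[[20,-21,-40],[0,0,0]],[[45,-48,-40],[0,0,0]],[[70,-75,-40],[0,0,0]],[[90,-96,-40],[0,0,0]],[[98,-105,-40],[0,0,0]],[[98,-105,-40],[0,0,0]],[[98,-105,-40],[0,0,0]],[[98,-105,-40],[0,0,0]]]'
python3 g.py 499.7 370.5 7.5
```

```text
time_s: 4.1
tcp_pos: [0.4983, 0.3696, 0.1128]
ee_rot: [[0.967, -0.256, -0.002], [-0.256, -0.967, -0.001], [-0.001, 0.002, -1.0]]
wrist_force: [1.1, -0.2, -0.4]
gripper_width: 0.636
gripper_force: 30.0
level shift [ 1.1 -1.2 -0. ] full shift [ 1.1 -1.3 35.3] rv [ 0.002  0.001 -0.   ] turn 0 tip [498.3 369.6  42.8] phi -104.8 j [ 51.  32. -12.  -0. -46.  24.] t 4.1
```

```bash
python3 -m pendant '[[[1,-1,12],[0,0,0]],[[1,-1,22],[0,0,0]],[[1,-1,29],[0,0,0]],[[1,-1,33],[0,0,0]],[[1,-1,35],[0,0,0]],[[1,-1,35],[0,0,0]],[[1,-1,35],[0,0,0]],[[1,-1,35],[0,0,0]]]'
python3 -m pendant '[[[0,0,0],[0,0,0]],[[0,0,0],[0,0,0]],[[0,0,0],[0,0,0]],[[0,0,0],[0,0,0]],[[0,0,0],[0,0,0]]]' 0.9
python3 -m pendant '[[[0,0,-20],[0,0,0]],[[0,0,-60],[0,0,0]],[[0,0,-110],[0,0,0]],[[0,0,-160],[0,0,0]],[[0,0,-160],[0,0,0]]]'
python3 g.py 465 -107 150 51.2;python3 g.py 465 -107 150 51.2 f
python3 - <<'E'
from m import *
from station import r
c=r.capture("wrist"); cv2.imwrite("pics/w2.png",c["frame"][:,:,::-1])
E
```

```text
time_s: 4.9
tcp_pos: [0.5008, 0.3714, 0.0786]
ee_rot: [[0.967, -0.256, 0.001], [-0.256, -0.967, 0.001], [0.0, -0.001, -1.0]]
wrist_force: [0.1, -0.3, -1.3]
gripper_width: 0.629
gripper_force: 30.0
time_s: 5.4
tcp_pos: [0.5007, 0.3712, 0.0783]
ee_rot: [[0.967, -0.256, 0.0], [-0.256, -0.967, 0.0], [0.0, -0.0, -1.0]]
wrist_force: [0.5, 0.7, -0.1]
gripper_width: 0.89
gripper_force: 0.0
time_s: 5.9
tcp_pos: [0.5034, 0.3736, 0.2474]
ee_rot: [[0.967, -0.254, 0.013], [-0.254, -0.967, 0.012], [0.01, -0.014, -1.0]]
wrist_force: [0.6, 0.2, -0.4]
gripper_width: 0.898
gripper_force: 0.0
level shift [ 85.1 474.6  -6.1] full shift [ 84.9 475.   21.3] rv [-0.016 -0.006  0.42 ] turn -24.1 tip [503.4 373.6 177.4] phi -104.7 j [ 51.  24.  -4.   0. -62.  24.] t 5.9
level shift [ 85.1 474.6  -6.1] full shift [ 84.9 475.   21.3] rv [ 0.009 -0.022 -2.722] turn 155.9 tip [503.4 373.6 177.4] phi -104.7 j [ 51.  24.  -4.   0. -62.  24.] t 5.9
```

View pics/w2.png

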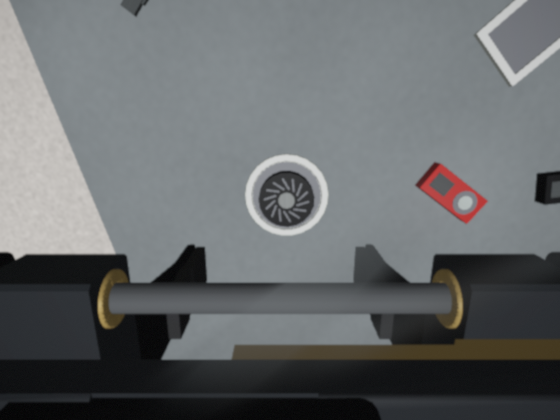

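```bash
python3 -m pendant '[[[85,475,20],[0,0,0.42]],[[85,475,20],[0,0,0.42]],[[85,475,20],[0,0,0.42]],[[85,475,20],[0,0,0.42]],[[85,475,20],[0,0,0.42]],[[85,475,20],[0,0,0.42]],[[85,475,20],[0,0,0.42]],[[85,475,20],[0,0,0.42]],[[85,475,20],[0,0,0.42]],[[85,475,20],[0,0,0.42]]]'
python3 -m pendant '[[[0,0,0],[0,0,0]],[[0,0,0],[0,0,0]],[[0,0,0],[0,0,0]],[[0,0,0],[0,0,0]]]'
python3 g.py 465 -107 5 51.2
python3 - <<'E'
from m import *
from station import r
c=r.capture("wrist"); np.savez("w3.npz",**c); cv2.imwrite("pics/w3.png",c["frame"][:,:,::-1])
p=proj(c,[.465,-.107,.015])[0].astype(int); print(p); print(*meas(c,(p[0]-12,p[1]),70,.015,-1,21,12))
E
```

```text
time_s: 6.95
tcp_pos: [0.4596, -0.1123, 0.217]
ee_rot: [[0.777, -0.629, -0.003], [-0.629, -0.777, 0.0], [-0.002, 0.002, -1.0]]
wrist_force: [-0.4, -0.9, 0.4]
gripper_width: 0.901
gripper_force: 0.0
time_s: 7.35
tcp_pos: [0.4614, -0.1087, 0.218]
ee_rot: [[0.779, -0.626, -0.0], [-0.626, -0.779, 0.0], [-0.0, 0.0, -1.0]]
wrist_force: [-0.1, 1.1, -0.5]
gripper_width: 0.899
gripper_force: 0.0
level shift [ 1.7 -3.6 -0. ] full shift [  1.8  -3.6 143. ] rv [0. 0. 0.] turn -0.0 tip [ 461.4 -108.7  148. ] phi -128.8 j [  6.  12. -26.  -0. -52.  45.] t 7.35
[274 198]
[ 465.5 -107.7] 91.8 47.5 -38.8
```

View pics/w3.png

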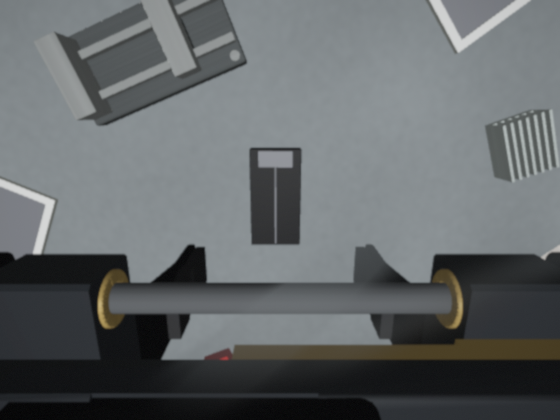

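```bash
python3 -m pendant '[[[2,-3,40],[0,0,0]],[[2,-3,80],[0,0,0]],[[2,-3,112],[0,0,0]],[[2,-3,130],[0,0,0]],[[2,-3,139],[0,0,0]],[[2,-3,142],[0,0,0]],[[2,-3,142],[0,0,0]],[[2,-3,142],[0,0,0]]]'
python3 -m pendant '[[[0,0,0],[0,0,0]],[[0,0,0],[0,0,0]],[[0,0,0],[0,0,0]],[[0,0,0],[0,0,0]],[[0,0,0],[0,0,0]],[[0,0,0],[0,0,0]],[[0,0,0],[0,0,0]],[[0,0,0],[0,0,0]]]' 0
python3 -m pendant '[[[0,0,-10],[0,0,0]],[[0,0,-35],[0,0,0]],[[0,0,-60],[0,0,0]],[[0,0,-60],[0,0,0]],[[0,0,-60],[0,0,0]]]'
python3 g.py 500.6 -366 7.5 -2.3
```

```text
time_s: 8.2
tcp_pos: [0.4655, -0.1084, 0.0773]
ee_rot: [[0.779, -0.627, 0.002], [-0.627, -0.779, 0.0], [0.002, -0.002, -1.0]]
wrist_force: [-1.0, 0.4, 0.9]
gripper_width: 0.9
gripper_force: 0.0
time_s: 9.0
tcp_pos: [0.4649, -0.1086, 0.0764]
ee_rot: [[0.778, -0.628, 0.001], [-0.628, -0.778, 0.0], [0.0, -0.0, -1.0]]
wrist_force: [0.0, 0.4, 1.3]
gripper_width: 0.525
gripper_force: 30.0
time_s: 9.5
tcp_pos: [0.4644, -0.1086, 0.1367]
ee_rot: [[0.778, -0.628, 0.001], [-0.628, -0.778, 0.0], [0.0, -0.001, -1.0]]
wrist_force: [-1.0, 0.1, -1.6]
gripper_width: 0.524
gripper_force: 30.0
level shift [ 1.899e+02  1.775e+02 -1.000e-01] full shift [189.9 177.5  59.1] rv [-0.001  0.     0.932] turn -53.4 tip [ 464.4 -108.6   66.7] phi -128.9 j [  6.  18. -32.  -0. -40.  45.] t 9.5
```

```bash
python3 -m pendant '[[[20,19,0],[0,0,0.1]],[[45,42,0],[0,0,0.22]],[[70,66,0],[0,0,0.34]],[[95,89,0],[0,0,0.46]],[[120,113,0],[0,0,0.58]],[[145,136,0],[0,0,0.7]],[[168,157,0],[0,0,0.82]],[[185,173,0],[0,0,0.9]],[[190,178,0],[0,0,0.932]],[[190,178,0],[0,0,0.932]]]'
python3 -m pendant '[[[0,0,0],[0,0,0]],[[0,0,0],[0,0,0]],[[0,0,0],[0,0,0]],[[0,0,0],[0,0,0]]]'
python3 g.py 500.6 -366 10 -2.3
python3 - <<'E'
from m import *
from station import r
c=r.capture("wrist"); np.savez("w4.npz",**c); cv2.imwrite("pics/w4.png",c["frame"][:,:,::-1])
E
```

```text
time_s: 10.5
tcp_pos: [0.4998, -0.3668, 0.1345]
ee_rot: [[-0.041, -0.999, -0.003], [-0.999, 0.041, 0.002], [-0.001, 0.003, -1.0]]
wrist_force: [-0.6, 0.3, -2.4]
gripper_width: 0.52
gripper_force: 30.0
time_s: 10.9
tcp_pos: [0.501, -0.3658, 0.1365]
ee_rot: [[-0.039, -0.999, 0.0], [-0.999, 0.039, 0.0], [-0.0, -0.0, -1.0]]
wrist_force: [-0.6, -0.8, -0.7]
gripper_width: 0.52
gripper_force: 30.0
level shift [ 0.3  0.3 -0. ] full shift [ 0.3  0.4 56.5] rv [-0.     0.     0.001] turn -0.1 tip [ 501.  -365.8   66.5] phi 177.8 j [-21.  30. -11.  -0. -49.  19.] t 10.9
```

View pics/w4.png

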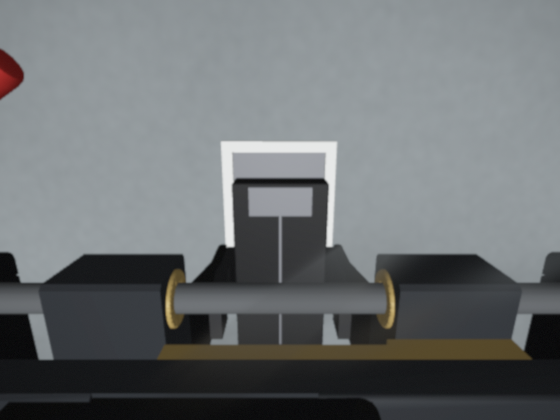

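```bash
python3 -m pendant '[[[0,0,15],[0,0,0]],[[0,0,30],[0,0,0]],[[0,0,42],[0,0,0]],[[0,0,50],[0,0,0]],[[0,0,54],[0,0,0]],[[0,0,56],[0,0,0]],[[0,0,56.5],[0,0,0]],[[0,0,56.5],[0,0,0]],[[0,0,56.5],[0,0,0]]]'
python3 -m pendant '[[[0,0,0],[0,0,0]],[[0,0,0],[0,0,0]],[[0,0,0],[0,0,0]],[[0,0,0],[0,0,0]],[[0,0,0],[0,0,0]]]' 0.8
python3 -m pendant '[[[0,0,-20],[0,0,0]],[[0,0,-60],[0,0,0]],[[0,0,-100],[0,0,0]],[[0,0,-140],[0,0,0]],[[0,0,-140],[0,0,0]],[[0,0,-140],[0,0,0]]]'
python3 g.py 440.5 91 150 -7.6
python3 - <<'E'
from m import *
from station import r
c=r.capture("wrist"); np.savez("w5.npz",**c)
w=[meas(c,tuple(proj(c,[.5006,-.366,.018])[0].astype(int)),38,.018,-1,15,15),meas(c,tuple(proj(c,[.53,-.366+.05,.006])[0].astype(int)),130,.006,1,3,30)]
print(w)
cv2.imwrite("pics/w5.png",c["frame"][:,:,::-1])
E
```

```text
time_s: 11.85
tcp_pos: [0.5011, -0.3666, 0.0803]
ee_rot: [[-0.04, -0.999, 0.001], [-0.999, 0.04, -0.0], [0.0, -0.001, -1.0]]
wrist_force: [0.5, -0.4, -2.0]
gripper_width: 0.526
gripper_force: 30.0
time_s: 12.35
tcp_pos: [0.5009, -0.3665, 0.0799]
ee_rot: [[-0.04, -0.999, 0.0], [-0.999, 0.04, -0.0], [0.0, -0.0, -1.0]]
wrist_force: [1.2, -0.4, 0.6]
gripper_width: 0.786
gripper_force: 0.0
time_s: 12.95
tcp_pos: [0.501, -0.3665, 0.221]
ee_rot: [[-0.04, -0.999, 0.003], [-0.999, 0.04, -0.001], [0.001, -0.003, -1.0]]
wrist_force: [0.1, 0.8, -0.7]
gripper_width: 0.803
gripper_force: 0.0
level shift [-454.7   78.8   -0.5] full shift [-454.7   78.8    0.6] rv [-0.003 -0.     0.092] turn -5.3 tip [ 501.  -366.5  151. ] phi 177.7 j [-21.  25.  -6.  -0. -59.  19.] t 12.95
[[array([ 501.1, -365.6]), 70.8, 60.6, 87.7], [array([ 501.2, -365.5]), 120.0, 77.4, 87.7]]
```

View pics/w5.png

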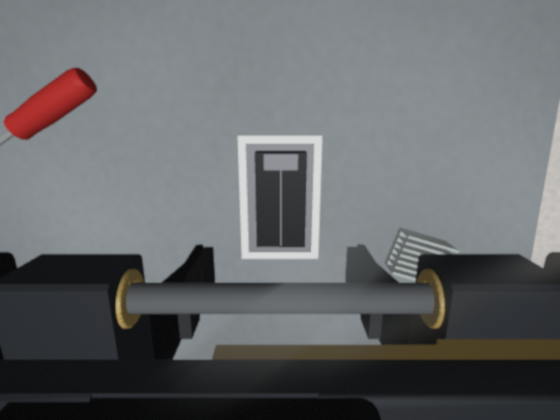

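```bash
python3 -m pendant '[[[-455,79,0],[0,0,0.09]],[[-455,79,0],[0,0,0.09]],[[-455,79,0],[0,0,0.09]],[[-455,79,0],[0,0,0.09]],[[-455,79,0],[0,0,0.09]],[[-455,79,0],[0,0,0.09]],[[-455,79,0],[0,0,0.09]],[[-455,79,0],[0,0,0.09]],[[-455,79,0],[0,0,0.09]],[[-455,79,0],[0,0,0.09]]]'
python3 -m pendant '[[[0,0,0],[0,0,0]],[[0,0,0],[0,0,0]],[[0,0,0],[0,0,0]],[[0,0,0],[0,0,0]]]'
python3 g.py 440.5 91 5 -7.6
python3 - <<'E'
from m import *
from station import r
c=r.capture("wrist"); np.savez("w6.npz",**c); cv2.imwrite("pics/w6.png",c["frame"][:,:,::-1])
p=tuple(proj(c,[.4405,.091,.015])[0].astype(int)); print(p,*meas(c,p,50,.015,0,15))
E
```

```text
time_s: 14.0
tcp_pos: [0.4391, 0.0946, 0.2186]
ee_rot: [[-0.124, -0.992, -0.002], [-0.992, 0.124, -0.001], [0.001, 0.002, -1.0]]
wrist_force: [0.5, -0.7, 0.0]
gripper_width: 0.797
gripper_force: 0.0
time_s: 14.4
tcp_pos: [0.4401, 0.09, 0.2194]
ee_rot: [[-0.132, -0.991, -0.001], [-0.991, 0.132, -0.0], [0.001, 0.001, -1.0]]
wrist_force: [0.4, -0.5, -0.2]
gripper_width: 0.804
gripper_force: 0.0
level shift [-1.  -0.3 -0. ] full shift [ -1.1  -0.4 144.4] rv [ 0.001 -0.001  0.   ] turn -0.0 tip [440.1  90.  149.4] phi 172.4 j [ 32.   9. -29.  -0. -52. -40.] t 14.4
(np.int64(278), np.int64(202)) [439.3  89.7] 66.3 31.1 82.1
```

View pics/w6.png

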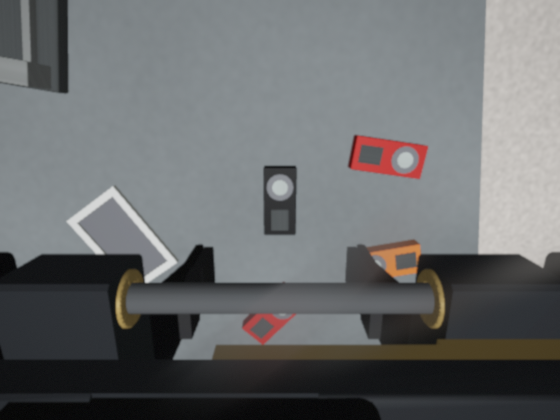

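```bash
python3 -m pendant '[[[0,0,40],[0,0,0]],[[0,0,80],[0,0,0]],[[0,0,112],[0,0,0]],[[0,0,131],[0,0,0]],[[0,0,140],[0,0,0]],[[0,0,144],[0,0,0]],[[0,0,144],[0,0,0]],[[0,0,144],[0,0,0]]]'
python3 -m pendant '[[[0,0,0],[0,0,0]],[[0,0,0],[0,0,0]],[[0,0,0],[0,0,0]],[[0,0,0],[0,0,0]],[[0,0,0],[0,0,0]],[[0,0,0],[0,0,0]],[[0,0,0],[0,0,0]],[[0,0,0],[0,0,0]]]' 0
python3 -m pendant '[[[0,0,-10],[0,0,0]],[[0,0,-35],[0,0,0]],[[0,0,-60],[0,0,0]],[[0,0,-60],[0,0,0]],[[0,0,-60],[0,0,0]]]'
python3 g.py 597 112 8 27.7
```

```text
time_s: 15.25
tcp_pos: [0.4407, 0.0916, 0.0767]
ee_rot: [[-0.13, -0.992, 0.002], [-0.992, 0.13, 0.001], [-0.001, -0.002, -1.0]]
wrist_force: [0.6, 0.3, 0.4]
gripper_width: 0.799
gripper_force: 0.0
time_s: 16.05
tcp_pos: [0.4401, 0.0913, 0.0757]
ee_rot: [[-0.13, -0.992, -0.0], [-0.992, 0.13, -0.0], [0.0, 0.0, -1.0]]
wrist_force: [-0.1, 0.7, 1.9]
gripper_width: 0.341
gripper_force: 30.0
time_s: 16.55
tcp_pos: [0.4401, 0.0914, 0.1365]
ee_rot: [[-0.13, -0.992, 0.001], [-0.992, 0.13, 0.001], [-0.001, -0.001, -1.0]]
wrist_force: [-0.6, -0.0, -1.5]
gripper_width: 0.342
gripper_force: 30.0
level shift [ -40.8 -152.9    0.2] full shift [ -40.8 -152.9   58.7] rv [-0.002  0.001 -0.614] turn 35.2 tip [440.1  91.4  66.5] phi 172.5 j [ 33.  16. -35.  -0. -38. -40.] t 16.55
```

```bash
python3 -m pendant '[[[-5,-18,0],[0,0,-0.08]],[[-11,-41,0],[0,0,-0.2]],[[-18,-66,0],[0,0,-0.32]],[[-25,-92,0],[0,0,-0.44]],[[-32,-118,0],[0,0,-0.54]],[[-38,-142,0],[0,0,-0.6]],[[-41,-153,0],[0,0,-0.614]],[[-41,-153,0],[0,0,-0.614]],[[-41,-153,0],[0,0,-0.614]],[[-41,-153,0],[0,0,-0.614]]]'
python3 -m pendant '[[[0,0,0],[0,0,0]],[[0,0,0],[0,0,0]],[[0,0,0],[0,0,0]]]'
python3 g.py 597 112 9 27.7
python3 - <<'E'
from m import *
from station import r
c=r.capture("wrist"); np.savez("w7.npz",**c); cv2.imwrite("pics/w7.png",c["frame"][:,:,::-1])
E
```

```text
time_s: 17.55
tcp_pos: [0.5957, 0.1119, 0.1355]
ee_rot: [[0.465, -0.885, -0.002], [-0.885, -0.465, -0.0], [-0.0, 0.002, -1.0]]
wrist_force: [-0.9, -0.4, -1.0]
gripper_width: 0.34
gripper_force: 30.0
time_s: 17.85
tcp_pos: [0.5968, 0.1122, 0.1361]
ee_rot: [[0.465, -0.885, 0.0], [-0.885, -0.465, 0.0], [-0.0, -0.0, -1.0]]
wrist_force: [-0.3, -0.1, -0.2]
gripper_width: 0.342
gripper_force: 30.0
level shift [ 0.3 -0.1  0. ] full shift [ 0.3 -0.1 57.1] rv [-0.     0.     0.001] turn -0.0 tip [596.8 112.2  66.1] phi -152.3 j [ 26.  29. -13.  -0. -48.   2.] t 17.85
```

View pics/w7.png

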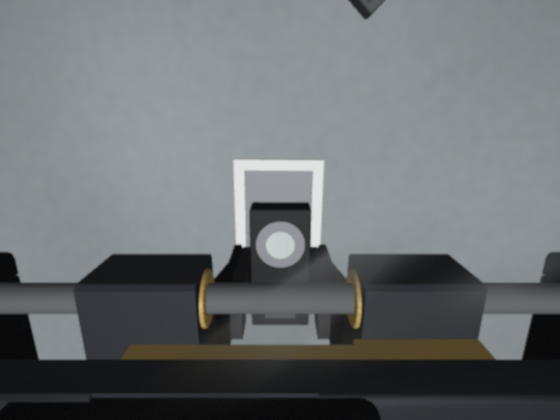

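```bash
python3 -m pendant '[[[0,0,15],[0,0,0]],[[0,0,30],[0,0,0]],[[0,0,42],[0,0,0]],[[0,0,50],[0,0,0]],[[0,0,54],[0,0,0]],[[0,0,56],[0,0,0]],[[0,0,57],[0,0,0]],[[0,0,57],[0,0,0]],[[0,0,57],[0,0,0]]]'
python3 -m pendant '[[[0,0,0],[0,0,0]],[[0,0,0],[0,0,0]],[[0,0,0],[0,0,0]],[[0,0,0],[0,0,0]],[[0,0,0],[0,0,0]]]' 0.65
python3 -m pendant '[[[0,0,-20],[0,0,0]],[[0,0,-60],[0,0,0]],[[0,0,-100],[0,0,0]],[[0,0,-140],[0,0,0]],[[0,0,-140],[0,0,0]],[[0,0,-140],[0,0,0]]]'
python3 g.py 368.6 -302.3 150 -20.3
python3 - <<'E'
from m import *
from station import r
c=r.capture("wrist"); np.savez("w8.npz",**c)
print(*meas(c,tuple(proj(c,[.597,.112,.018])[0].astype(int)),28,.018,0,15,14))
cv2.imwrite("pics/w8.png",c["frame"][:,:,::-1])
E
```

```text
time_s: 18.8
tcp_pos: [0.5973, 0.1122, 0.0792]
ee_rot: [[0.465, -0.885, 0.001], [-0.885, -0.465, 0.0], [0.0, -0.001, -1.0]]
wrist_force: [-0.1, -0.1, 0.1]
gripper_width: 0.339
gripper_force: 30.0
time_s: 19.3
tcp_pos: [0.5971, 0.1122, 0.0788]
ee_rot: [[0.465, -0.885, -0.0], [-0.885, -0.465, -0.0], [0.0, 0.0, -1.0]]
wrist_force: [0.0, -0.3, 0.1]
gripper_width: 0.633
gripper_force: 0.0
time_s: 19.9
tcp_pos: [0.5972, 0.1123, 0.22]
ee_rot: [[0.465, -0.885, 0.002], [-0.885, -0.465, 0.002], [-0.0, -0.003, -1.0]]
wrist_force: [-1.0, 0.6, -0.9]
gripper_width: 0.65
gripper_force: 0.0
level shift [260.7 395.2  -1.1] full shift [260.7 395.2  -1.2] rv [-0.002  0.001  0.838] turn -48.0 tip [597.2 112.3 150. ] phi -152.3 j [ 26.  24.  -8.  -0. -58.   2.] t 19.9
[597.5 112.2] 51.7 45.2 -62.3
```

View pics/w8.png

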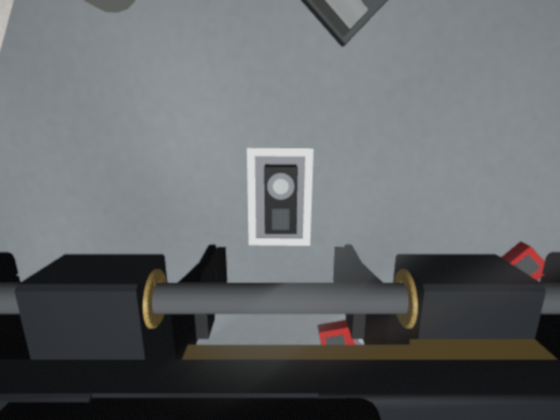

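```bash
python3 -m pendant '[[[261,395,0],[0,0,0.838]],[[261,395,0],[0,0,0.838]],[[261,395,0],[0,0,0.838]],[[261,395,0],[0,0,0.838]],[[261,395,0],[0,0,0.838]],[[261,395,0],[0,0,0.838]],[[261,395,0],[0,0,0.838]],[[261,395,0],[0,0,0.838]],[[261,395,0],[0,0,0.838]],[[261,395,0],[0,0,0.838]]]' 0.95
python3 -m pendant '[[[0,0,0],[0,0,0]],[[0,0,0],[0,0,0]],[[0,0,0],[0,0,0]],[[0,0,0],[0,0,0]],[[0,0,0],[0,0,0]]]'
python3 g.py 368.6 -302.3 5 -20.3
python3 - <<'E'
from m import *
from station import r
c=r.capture("wrist"); np.savez("w9.npz",**c)
f=c["frame"]
p=proj(c,[.3686,-.3023,.026])[0].astype(int);print(p)
for h in(0.0,.026):print(*meas(c,tuple(p),55,h,0,15))
cv2.imwrite("pics/w9.png",f[:,:,::-1])
E
```

```text
time_s: 20.95
tcp_pos: [0.366, -0.3046, 0.2171]
ee_rot: [[-0.35, -0.937, -0.004], [-0.937, 0.35, 0.002], [-0.0, 0.004, -1.0]]
wrist_force: [0.9, 0.0, 0.4]
gripper_width: 0.954
gripper_force: 0.0
time_s: 21.45
tcp_pos: [0.3694, -0.302, 0.2187]
ee_rot: [[-0.345, -0.939, -0.0], [-0.939, 0.345, 0.0], [-0.0, 0.0, -1.0]]
wrist_force: [-0.8, 0.7, 0.0]
gripper_width: 0.952
gripper_force: 0.0
level shift [0.6 0.6 0. ] full shift [  0.6   0.6 143.7] rv [0.    0.    0.002] turn -0.1 tip [ 369.4 -302.   148.7] phi 159.8 j [-20.  12. -26.  -0. -52.  -0.] t 21.45
[279 204]
[ 369.4 -301.1] 54.9 49.6 -18.9
[ 367.2 -307.1] 50.3 45.4 -18.9
```

View pics/w9.png

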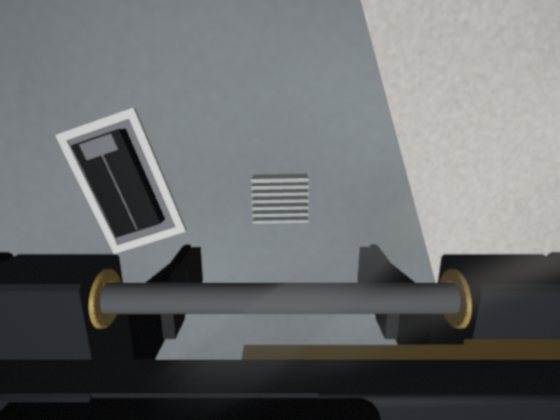

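```bash
python3 -m pendant '[[[2,0.5,40],[0,0,-0.02]],[[2,0.5,80],[0,0,-0.02]],[[2,0.5,112],[0,0,-0.02]],[[2,0.5,131],[0,0,-0.02]],[[2,0.5,140],[0,0,-0.02]],[[2,0.5,144],[0,0,-0.02]],[[2,0.5,144],[0,0,-0.02]],[[2,0.5,144],[0,0,-0.02]]]'
python3 -m pendant '[[[0,0,0],[0,0,0]],[[0,0,0],[0,0,0]],[[0,0,0],[0,0,0]],[[0,0,0],[0,0,0]],[[0,0,0],[0,0,0]],[[0,0,0],[0,0,0]],[[0,0,0],[0,0,0]],[[0,0,0],[0,0,0]]]' 0
python3 g.py 368 -303.5 5
python3 -m pendant '[[[0,0,-10],[0,0,0]],[[0,0,-35],[0,0,0]],[[0,0,-80],[0,0,0]],[[0,0,-120],[0,0,0]],[[0,0,-120],[0,0,0]],[[0,0,-120],[0,0,0]]]'
python3 - <<'E'
from m import *
c=np.load("top0.npz"); f=c["frame"]
s=cv2.resize(f[165:230,290:385],None,fx=8,fy=8,interpolation=2)[:,:,::-1]; cv2.imwrite("pics/v.png",s)
E
```

```text
time_s: 22.3
tcp_pos: [0.3685, -0.3046, 0.0757]
ee_rot: [[-0.327, -0.945, 0.002], [-0.945, 0.327, -0.001], [0.0, -0.002, -1.0]]
wrist_force: [0.2, -1.1, -0.3]
gripper_width: 0.951
gripper_force: 0.0
time_s: 23.1
tcp_pos: [0.3678, -0.3044, 0.0749]
ee_rot: [[-0.328, -0.945, 0.0], [-0.945, 0.328, -0.0], [0.0, -0.0, -1.0]]
wrist_force: [-0.5, -0.1, 1.5]
gripper_width: 0.572
gripper_force: 30.0
level shift [-0.9  0.2 -0. ] full shift [-0.9  0.2 -0.1] rv [-0. -0. -0.] turn 0 tip [ 367.8 -304.4    4.9] phi 160.9 j [-20.  25. -35.   0. -31.   1.] t 23.1
time_s: 23.7
tcp_pos: [0.3677, -0.3042, 0.1959]
ee_rot: [[-0.328, -0.945, 0.003], [-0.945, 0.328, -0.0], [-0.0, -0.003, -1.0]]
wrist_force: [0.4, 0.1, -1.3]
gripper_width: 0.57
gripper_force: 30.0
```

View pics/v.png

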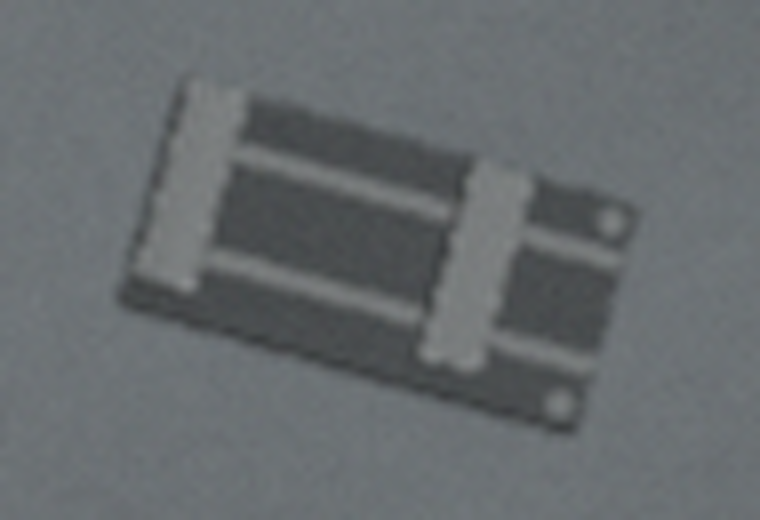

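```bash
python3 - <<'E'
from m import *
c=np.load("top0.npz"); g=cv2.cvtColor(c["frame"],cv2.COLOR_RGB2GRAY)
P=np.array([[224,192],[445,260],[508,275],[248,95],[200,290],[470,165],[420,355]],float)
q=ray(c,np.c_[290+(P[:,0]+.5)/8-.5,165+(P[:,1]+.5)/8-.5],.044)*1000;print(q.round(1))
d=lambda a,b:np.degrees(np.arctan2(*(a-b)[::-1]))
print("jaw width dir",d(q[3],q[4]),d(q[5],q[6]),"len",np.linalg.norm(q[3]-q[4]),"gap",np.linalg.norm(q[0]-q[1]),"th",np.linalg.norm(q[2]-q[1]))
# jaws mask
m=np.zeros_like(g);m[165:230,290:385]=g[165:230,290:385]>112
a=np.radians(73.1);X=np.array([np.cos(a),np.sin(a)]);O=np.array([622.5,-104.5]);Y=np.array([-X[1],X[0]])
print("in vise frame",[(round((k-O)@X,1),round((k-O)@Y,1)) for k in q[:3]])
print("target x=+27:",O+27*X,"x=28.5 fixed-face based:",q[0]-23*X)
# wrist view w3
w=np.load("w3.npz")
print(*meas(w,(140,70),110,.016,0,9))
E
python3 g.py 629 -78 130 -16.9
```

```text
[[ 638.2  -57.9]
 [ 617.7 -120.9]
 [ 613.2 -138.8]
 [ 666.2  -65.3]
 [ 610.   -50.5]
 [ 645.1 -128.7]
 [ 590.5 -113.2]]
jaw width dir -14.734176301663654 -15.85954492905803 len 58.1299124689598 gap 66.24019506762615 th 18.515626185322937
in vise frame [(np.float64(49.1), np.float64(-1.5)), (np.float64(-17.1), np.float64(-0.2)), (np.float64(-35.6), np.float64(-1.0))]
target x=+27: [630.34895923 -78.66603323] x=28.5 fixed-face based: [631.52840938 -79.921067  ]
[ 623.3 -101.4] 152.1 78.8 69.4
level shift [-299.5 -172.6    0.6] full shift [-299.5 -172.6   -3.5] rv [-0.003  0.    -0.039] turn 2.3 tip [ 367.7 -304.2  125.9] phi 160.8 j [-20.  13. -28.  -0. -49.   1.] t 23.7
```

```bash
python3 g.py 603 -165 130 -16.3; python3 -m pendant '[[[-25,-22,0],[0,0,0]],[[-60,-53,0],[0,0,0]],[[-95,-84,0],[0,0,0]],[[-130,-115,0],[0,0,-0.02]],[[-165,-146,0],[0,0,-0.04]],[[-195,-170,0],[0,0,-0.05]],[[-209,-177,0],[0,0,-0.05]],[[-209,-177,0],[0,0,-0.05]],[[-209,-177,0],[0,0,-0.05]],[[-209,-177,0],[0,0,-0.05]]]'
python3 -m pendant '[[[0,0,0],[0,0,0]],[[0,0,0],[0,0,0]],[[0,0,0],[0,0,0]],[[0,0,0],[0,0,0]]]'
python3 g.py 630.5 -79 130 -16.3
python3 - <<'E'
from m import *
from station import r
c=r.capture("wrist"); np.savez("w10.npz",**c)
cv2.imwrite("pics/w10.png",c["frame"][:,:,::-1])
E
```

```text
level shift [-208.7 -176.6    0.5] full shift [-208.8 -176.6   -3.6] rv [-0.003  0.    -0.05 ] turn 2.9 tip [ 367.7 -304.2  125.9] phi 160.8 j [-20.  13. -28.  -0. -49.   1.] t 23.7
time_s: 24.7
tcp_pos: [0.602, -0.1656, 0.1941]
ee_rot: [[-0.281, -0.96, -0.002], [-0.96, 0.281, 0.0], [0.0, 0.002, -1.0]]
wrist_force: [0.2, -0.1, -1.3]
gripper_width: 0.573
gripper_force: 30.0
time_s: 25.1
tcp_pos: [0.6033, -0.1652, 0.195]
ee_rot: [[-0.281, -0.96, 0.0], [-0.96, 0.281, 0.0], [-0.0, -0.0, -1.0]]
wrist_force: [-0.1, 0.7, -1.5]
gripper_width: 0.573
gripper_force: 30.0
level shift [-90.4  -1.9   0. ] full shift [-90.4  -1.9  -5. ] rv [-0.  0.  0.] turn -0.0 tip [ 603.3 -165.2  125. ] phi 163.7 j [ -1.  27.  -7.  -0. -56. -16.] t 25.1
```

View pics/w10.png

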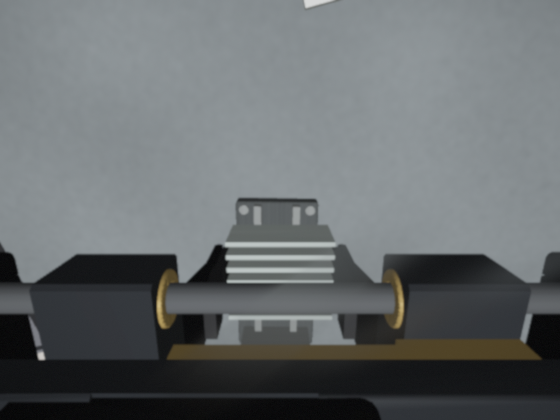

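```bash
python3 -m pendant '[[[-25,0,0],[0,0,0]],[[-60,0,0],[0,0,0]],[[-95,-1,0],[0,0,0]],[[-125,-2,0],[0,0,0]],[[-145,-2,0],[0,0,0]],[[-155,-2,0],[0,0,0]],[[-155,-2,0],[0,0,0]],[[-155,-2,0],[0,0,0]],[[-155,-2,0],[0,0,0]],[[-155,-2,0],[0,0,0]]]'
python3 g.py 630.5 -79 130 -16.3
python3 - <<'E'
from m import *
from station import r
c=r.capture("wrist"); np.savez("w11.npz",**c)
cv2.imwrite("pics/w11.png",c["frame"][:,:,::-1])
E
```

```text
time_s: 26.15
tcp_pos: [0.6486, -0.0179, 0.1948]
ee_rot: [[-0.282, -0.96, -0.0], [-0.96, 0.282, -0.0], [0.0, 0.0, -1.0]]
wrist_force: [-0.5, 0.5, -1.0]
gripper_width: 0.573
gripper_force: 30.0
level shift [63.8  0.1  0. ] full shift [63.8  0.1 -5.2] rv [ 0.    -0.    -0.001] turn 0.1 tip [648.6 -17.9 124.8] phi 163.6 j [ 13.  29.  -3.   0. -58. -29.] t 26.15
```

View pics/w11.png

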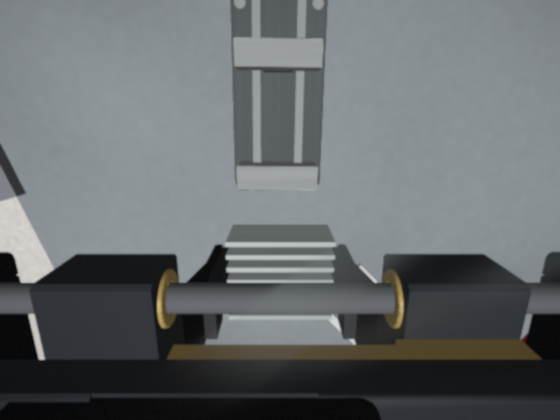

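Run:
```python
from m import *
c=np.load("w11.npz"); g=cv2.cvtColor(c["frame"],cv2.COLOR_RGB2GRAY)
print("col",list(zip(range(30,78),g[30:78,274:284].mean(1).round().astype(int))));print(list(zip(range(155,200),g[155:200,274:284].mean(1).round().astype(int))))
print("row178",list(zip(range(230,244),g[176:182,230:244].mean(0).round().astype(int))),list(zip(range(312,326),g[176:182,312:326].mean(0).round().astype(int))))
print("row52",list(zip(range(227,242),g[48:58,227:242].mean(0).round().astype(int))),list(zip(range(316,330),g[48:58,316:330].mean(0).round().astype(int))))
```

```text
col [(30, np.int64(93)), (31, np.int64(92)), (32, np.int64(93)), (33, np.int64(92)), (34, np.int64(93)), (35, np.int64(93)), (36, np.int64(95)), (37, np.int64(109)), (38, np.int64(136)), (39, np.int64(154)), (40, np.int64(158)), (41, np.int64(158)), (42, np.int64(157)), (43, np.int64(157)), (44, np.int64(156)), (45, np.int64(156)), (46, np.int64(157)), (47, np.int64(158)), (48, np.int64(158)), (49, np.int64(158)), (50, np.int64(158)), (51, np.int64(158)), (52, np.int64(157)), (53, np.int64(157)), (54, np.int64(157)), (55, np.int64(157)), (56, np.int64(157)), (57, np.int64(157)), (58, np.int64(157)), (59, np.int64(158)), (60, np.int64(158)), (61, np.int64(158)), (62, np.int64(159)), (63, np.int64(159)), (64, np.int64(158)), (65, np.int64(152)), (66, np.int64(132)), (67, np.int64(99)), (68, np.int64(76)), (69, np.int64(68)), (70, np.int64(62)), (71, np.int64(61)), (72, np.int64(77)), (73, np.int64(92)), (74, np.int64(94)), (75, np.int64(95)), (76, np.int64(94)), (77, np.int64(95))]
[(155, np.int64(94)), (156, np.int64(94)), (157, np.int64(94)), (158, np.int64(94)), (159, np.int64(94)),
[... 1445 characters left out ...]
t64(148)), (324, np.int64(148)), (325, np.int64(148))]
row52 [(227, np.int64(142)), (228, np.int64(143)), (229, np.int64(143)), (230, np.int64(138)), (231, np.int64(121)), (232, np.int64(105)), (233, np.int64(120)), (234, np.int64(144)), (235, np.int64(156)), (236, np.int64(158)), (237, np.int64(158)), (238, np.int64(158)), (239, np.int64(158)), (240, np.int64(158)), (241, np.int64(158))] [(316, np.int64(157)), (317, np.int64(157)), (318, np.int64(157)), (319, np.int64(157)), (320, np.int64(157)), (321, np.int64(154)), (322, np.int64(141)), (323, np.int64(114)), (324, np.int64(103)), (325, np.int64(124)), (326, np.int64(140)), (327, np.int64(144)), (328, np.int64(144)), (329, np.int64(144))]
```

Run:
```python
from m import *
c=np.load("w11.npz")
P=[[276.8,165.6],[276.8,189],[278,66.3],[278,37.6],[236.3,178],[317,178],[233,52],[322.7,52]]
q=ray(c,P,.044)*1000;print(q.round(1)); n=np.linalg.norm
X=(q[4]+q[5]-q[6]-q[7]);X/=n(X);print("yaw",np.degrees(np.arctan2(X[1],X[0])),"gap",n(q[0]-q[2]),"th",n(q[0]-q[1]),n(q[2]-q[3]),"w",n(q[4]-q[5]),n(q[6]-q[7]))
e=q[5]-q[4];print("face dir",np.degrees(np.arctan2(e[1],e[0])))
ctr=(q[4]+q[5]+q[6]+q[7])/4; F=ctr+((q[0]-ctr)@X)*X; print("face centre",F,"origin",F-50*X,"sink target",F-24*X)
```

```text
[[ 638.6  -57.4]
 [ 643.6  -40.6]
 [ 618.7 -121.5]
 [ 613.8 -138.4]
 [ 669.9  -57. ]
 [ 612.7  -40.2]
 [ 645.1 -138.5]
 [ 587.5 -121.6]]
yaw 72.9448068808591 gap 67.19114689755773 th 17.456812781168505 17.57247628540859 w 59.59554089499961 59.978586500860104
face dir 163.62193320336772
face centre [638.61937028 -57.36682584] origin [ 623.95473134 -105.16795935] sink target [631.58034359 -80.31136992]
```

```bash
python3 g.py 631.6 -80.3 40; python3 -m pendant '[[[20,0,0],[0,0,0]],[[45,0,0],[0,0,0]],[[60,0,0],[0,0,0]],[[65,0,0],[0,0,0]],[[65,0,0],[0,0,0]],[[65,0,0],[0,0,0]],[[65,0,20],[0,0,0]],[[65,0,40],[0,0,0]],[[65,0,40],[0,0,0]],[[65,0,40],[0,0,0]]]'; python3 g.py 631.6 -80.3 30
```

```text
level shift [64.9 -1.3  0. ] full shift [64.9 -1.3 84.8] rv [ 0. -0.  0.] turn 0 tip [648.6 -17.7 124.8] phi 163.7 j [ 13.  29.  -3.   0. -58. -29.] t 26.2
time_s: 27.2
tcp_pos: [0.6311, -0.0785, 0.1548]
ee_rot: [[-0.279, -0.96, -0.0], [-0.96, 0.279, -0.0], [0.001, 0.0, -1.0]]
wrist_force: [0.6, 0.2, -0.1]
gripper_width: 0.571
gripper_force: 30.0
level shift [ 1.6 -1.   0. ] full shift [ 1.5 -1.  54.8] rv [ 0.    -0.001  0.   ] turn 0 tip [631.1 -78.5  84.8] phi 163.8 j [  7.  30.  -8.   0. -52. -24.] t 27.2
```

```bash
python3 -m pendant '[[[2,-1,15],[0,0,0]],[[2,-1,30],[0,0,0]],[[2,-1,40],[0,0,0]],[[2,-1,47],[0,0,0]],[[2,-1,51],[0,0,0]],[[2,-1,53],[0,0,0]],[[2,-1,54.5],[0,0,0]],[[2,-1,54.5],[0,0,0]],[[2,-1,54.5],[0,0,0]],[[2,-1,54.5],[0,0,0]]]'; python3 g.py 631.6 -80.3 29
```

```text
time_s: 28.2
tcp_pos: [0.6312, -0.0813, 0.1006]
ee_rot: [[-0.28, -0.96, 0.001], [-0.96, 0.28, 0.0], [-0.0, -0.001, -1.0]]
wrist_force: [-0.8, -0.3, -0.2]
gripper_width: 0.571
gripper_force: 30.0
level shift [-1.1 -0.1  0. ] full shift [-1.1 -0.1  1.6] rv [-0.001  0.     0.   ] turn 0 tip [631.2 -81.3  30.6] phi 163.7 j [  7.  34. -10.   0. -46. -23.] t 28.2
```

Lower the last bit in small steps until contact shows.

```bash
python3 -m pendant '[[[0,0,0.7],[0,0,0]],[[0,0,1.3],[0,0,0]],[[0,0,1.3],[0,0,0]],[[0,0,1.3],[0,0,0]]]'; python3 -m pendant '[[[0,0,0.5],[0,0,0]],[[0,0,0.5],[0,0,0]],[[0,0,0.5],[0,0,0]]]'
```

```text
time_s: 28.6
tcp_pos: [0.631, -0.0813, 0.0989]
ee_rot: [[-0.28, -0.96, -0.0], [-0.96, 0.28, -0.0], [0.0, 0.0, -1.0]]
wrist_force: [-0.1, 0.3, -0.2]
gripper_width: 0.572
gripper_force: 30.0
time_s: 28.9
tcp_pos: [0.631, -0.0813, 0.0989]
ee_rot: [[-0.28, -0.96, 0.0], [-0.96, 0.28, -0.0], [0.0, -0.0, -1.0]]
wrist_force: [-1.8, 0.2, 3.3]
gripper_width: 0.571
gripper_force: 30.0
```

```bash
python3 -m pendant '[[[0,0,-0.5],[0,0,0]],[[0,0,-0.5],[0,0,0]],[[0,0,-0.5],[0,0,0]],[[0,0,-0.5],[0,0,0]],[[0,0,-0.5],[0,0,0]]]' 0.8
python3 -m pendant '[[[0,0,-15],[0,0,0]],[[0,0,-50],[0,0,0]],[[0,0,-95],[0,0,0]],[[0,0,-95],[0,0,0]],[[0,0,-95],[0,0,0]]]'
python3 - <<'E'
from m import *
from station import r
c=r.capture("wrist"); np.savez("w12.npz",**c); g=cv2.cvtColor(c["frame"],cv2.COLOR_RGB2GRAY)
O=np.array([624,-105.2]);a=np.radians(73.3);X=np.array([np.cos(a),np.sin(a)]);Y=np.array([-X[1],X[0]])
P=lambda x,y,z:proj(c,np.r_[(O+x*X+y*Y)/1000,z/1000])[0].round(0)
print("expect sink top corners",[P(26+i*20,j*25,50) for i in(-1,1) for j in(-1,1)],"fixed face top",P(50,0,44),"slide face top",P(-17,0,44))
u=int(P(26,0,50)[0]); print([(i,int(v)) for i,v in enumerate(g[:,u-4:u+5].mean(1)) if 60<i<250][::1])
E
python3 g.py 607.8 -159 100
```

```text
time_s: 29.4
tcp_pos: [0.631, -0.0813, 0.0988]
ee_rot: [[-0.28, -0.96, -0.0], [-0.96, 0.28, -0.0], [0.0, 0.0, -1.0]]
wrist_force: [0.2, -0.1, -0.1]
gripper_width: 0.793
gripper_force: 0.0
time_s: 29.9
tcp_pos: [0.6315, -0.0812, 0.1955]
ee_rot: [[-0.28, -0.96, 0.003], [-0.96, 0.28, 0.001], [-0.002, -0.003, -1.0]]
wrist_force: [-0.7, 0.3, -0.4]
gripper_width: 0.798
gripper_force: 0.0
expect sink top corners [array([246., 195.]), array([314., 196.]), array([247., 246.]), array([312., 247.])] fixed face top [280. 248.] slide face top [280. 163.]
[(61, 139), (62, 140), (63, 140), (64, 139), (65, 140), (66, 140), (67, 140), (68, 140), (69, 140), (70, 140), (71, 140), (72, 140), (73, 140), (74, 141), (75, 141), (76, 141), (77, 142), (78, 142), (79, 142), (80, 142), (81, 142), (82, 142), (83, 142), (84, 142), (85, 141), (86, 141), (87, 141), (88, 137), (89, 117), (90, 92), (91, 86), (92, 89), (93, 90), (94, 90), (95, 90), (96, 90), (97, 90), (98, 90), (99, 90), (100, 90), (101, 91), (102, 91), (103, 91), (104, 91), (105, 91), (106, 91), (107, 91), (108, 91), (109, 91), (110, 91), (111, 91), 
[... 1051 characters left out ...]
, 168), (205, 135), (206, 104), (207, 95), (208, 95), (209, 115), (210, 159), (211, 181), (212, 175), (213, 146), (214, 109), (215, 95), (216, 95), (217, 116), (218, 159), (219, 181), (220, 175), (221, 146), (222, 109), (223, 95), (224, 95), (225, 115), (226, 159), (227, 181), (228, 175), (229, 146), (230, 109), (231, 94), (232, 95), (233, 115), (234, 159), (235, 181), (236, 175), (237, 146), (238, 108), (239, 95), (240, 99), (241, 125), (242, 163), (243, 180), (244, 165), (245, 124), (246, 85), (247, 75), (248, 93), (249, 125)]
level shift [81.1  0.1 -0. ] full shift [81.1  0.1 23.9] rv [ 0.     0.001 -0.   ] turn 0 tip [630.7 -81.2 123.9] phi 163.7 j [  7.  28.  -5.  -0. -57. -23.] t 29.95
```

```bash
python3 -m pendant '[[[40,0,0],[0,0,0]],[[81,0,0],[0,0,0]],[[81,0,0],[0,0,0]],[[81,0,0],[0,0,0]],[[81,0,0],[0,0,0]],[[81,0,0],[0,0,0]],[[81,0,0],[0,0,0]],[[81,0,0],[0,0,0]]]' 0
python3 g.py 607.9 -158.8 30
python3 -m pendant '[[[0,0,30],[0,0,0]],[[0,0,60],[0,0,0]],[[0,0,80],[0,0,0]],[[0,0,89],[0,0,0]],[[0,0,92.5],[0,0,0]],[[0,0,92.5],[0,0,0]],[[0,0,92.5],[0,0,0]]]'
python3 g.py 607.9 -158.8 30
```

```text
time_s: 30.75
tcp_pos: [0.6085, -0.1584, 0.1939]
ee_rot: [[-0.279, -0.96, -0.0], [-0.96, 0.279, 0.0], [-0.0, 0.0, -1.0]]
wrist_force: [-0.3, -0.5, 0.6]
gripper_width: 0.155
gripper_force: 0.0
level shift [ 0.6  0.5 -0. ] full shift [ 0.6  0.5 93.9] rv [ 0.  0. -0.] turn 0 tip [ 608.5 -158.4  123.9] phi 163.8 j [  0.  27.  -7.  -0. -56. -16.] t 30.75
time_s: 31.45
tcp_pos: [0.6091, -0.1591, 0.1027]
ee_rot: [[-0.28, -0.96, 0.002], [-0.96, 0.28, -0.0], [-0.0, -0.002, -1.0]]
wrist_force: [0.7, 1.0, 0.2]
gripper_width: 0.005
gripper_force: 0.0
level shift [ 0.1  1.3 -0. ] full shift [0.1 1.3 2.7] rv [-0.002  0.     0.   ] turn 0 tip [ 609.1 -159.1   32.7] phi 163.7 j [  0.  33. -11.   0. -45. -16.] t 31.45
```

```bash
python3 -m pendant '[[[-3,1,2],[0,0,0]],[[-7,1,2],[0,0,0]],[[-10,1,2],[0,0,0]],[[-13,1,2],[0,0,0]],[[-16,1,2],[0,0,0]],[[-19,1,2],[0,0,0]],[[-22,1,2],[0,0,0]],[[-25,1,2],[0,0,0]],[[-28,1,2],[0,0,0]],[[-30,1,2],[0,0,0]]]'
python3 -m pendant '[[[-2,0,0],[0,0,0]],[[-4,0,0],[0,0,0]],[[-4,0,0],[0,0,0]]]'
python3 -m pendant '[[[-1,0,0],[0,0,0]],[[-2,0,0],[0,0,0]],[[-2,0,0],[0,0,0]]]'
python3 g.py 607.9 -158.8 30
```

```text
time_s: 32.45
tcp_pos: [0.6161, -0.1298, 0.0996]
ee_rot: [[-0.28, -0.96, 0.001], [-0.96, 0.28, -0.0], [-0.0, -0.001, -1.0]]
wrist_force: [0.6, -3.8, 2.5]
gripper_width: 0.005
gripper_force: 1.6
time_s: 32.75
tcp_pos: [0.6172, -0.1259, 0.0995]
ee_rot: [[-0.28, -0.96, 0.001], [-0.96, 0.28, 0.0], [-0.0, -0.001, -1.0]]
wrist_force: [0.7, -2.4, 1.6]
gripper_width: -0.0
gripper_force: 1.3
time_s: 33.05
tcp_pos: [0.6177, -0.1242, 0.0995]
ee_rot: [[-0.28, -0.96, 0.0], [-0.96, 0.28, -0.0], [-0.0, -0.0, -1.0]]
wrist_force: [0.1, -4.0, 2.3]
gripper_width: 0.003
gripper_force: 1.7
level shift [35.9 -0.3 -0. ] full shift [35.9 -0.3 -0.5] rv [-0.  0.  0.] turn 0 tip [ 617.7 -124.2   29.5] phi 163.7 j [  3.  33. -11.   0. -45. -20.] t 33.05
```

```bash
for i in 1; do python3 -m pendant '[[[-1,0,0],[0,0,0]],[[-1.5,0,0],[0,0,0]],[[-1.5,0,0],[0,0,0]]]' | grep -E "pos|wrist"; python3 -m pendant '[[[-1,0,0],[0,0,0]],[[-1.5,0,0],[0,0,0]],[[-1.5,0,0],[0,0,0]]]'| grep -E "pos|wrist"; python3 -m pendant '[[[-1,0,0],[0,0,0]],[[-1,0,0],[0,0,0]],[[-1,0,0],[0,0,0]]]'| grep -E "pos|wrist";done
```

```text
tcp_pos: [0.6181, -0.1227, 0.0995]
wrist_force: [1.4, -3.3, 1.1]
tcp_pos: [0.6182, -0.1225, 0.0995]
wrist_force: [0.3, -8.7, 1.7]
tcp_pos: [0.6182, -0.1223, 0.0995]
wrist_force: [0.8, -12.0, 1.6]
```

```bash
python3 -m pendant '[[[-1,0,0],[0,0,0]],[[-2,0,0],[0,0,0]],[[-2,0,0],[0,0,0]],[[-2,0,0],[0,0,0]]]' | grep -E "pos|wrist"
python3 -m pendant '[[[1,0,0],[0,0,0]],[[3,0,0],[0,0,0]],[[8,0,0],[0,0,0]],[[18,0,0],[0,0,0]],[[22,0,0],[0,0,0]],[[22,0,0],[0,0,0]],[[22,0,0],[0,0,0]]]' | grep -E "pos|wrist"
python3 -m pendant '[[[0,0,-30],[0,0,0]],[[0,0,-70],[0,0,0]],[[0,0,-110],[0,0,0]],[[0,0,-110],[0,0,0]],[[-40,0,-110],[0,0,0]],[[-80,0,-110],[0,0,0]],[[-80,0,-110],[0,0,0]],[[-80,0,-110],[0,0,0]],[[-80,0,-110],[0,0,0]],[[-80,0,-110],[0,0,0]]]' | grep -E "pos|wrist"
python3 - <<'E'
from m import *
from station import r
c=r.capture("wrist"); np.savez("w13.npz",**c); g=cv2.cvtColor(c["frame"],cv2.COLOR_RGB2GRAY)
O=np.array([624,-105.2]);a=np.radians(73.3);X=np.array([np.cos(a),np.sin(a)]);Y=np.array([-X[1],X[0]])
P=lambda x,y,z:proj(c,np.r_[(O+x*X+y*Y)/1000,z/1000])[0].round(1)
print("exp sink x10,x50 @50",P(10,0,50),P(50,0,50),"y ends",P(30,-25,50),P(30,25,50),"slide face/back @44",P(10,0,44),P(-8,0,44),"fixed outer",P(68,0,44))
u=int(P(30,0,50)[0]); v=int(P(30,0,50)[1])
print("col",v,[(i,int(k)) for i,k in enumerate(g[:,u-4:u+5].mean(1)) if P(-20,0,44)[1]-4<i<min(P(72,0,44)[1]+3,252)])
print("row at fins",[(i,int(k)) for i,k in enumerate(g[v-12:v+13].max(0)) if abs(i-u)<48])
E
```

```text
tcp_pos: [0.6183, -0.1221, 0.0995]
wrist_force: [0.1, -17.1, 1.0]
tcp_pos: [0.6128, -0.1395, 0.0993]
wrist_force: [1.0, -0.6, 0.5]
tcp_pos: [0.635, -0.0637, 0.2092]
wrist_force: [-0.5, 0.3, 1.4]
exp sink x10,x50 @50 [277.4 174.2] [277.2 224.1] y ends [245.1 199.5] [309.4 199.9] slide face/back @44 [277.4 172.9] [277.5 149.5] fixed outer [277.1 242.6]
col 199 [(130, 97), (131, 96), (132, 96), (133, 97), (134, 96), (135, 97), (136, 96), (137, 97), (138, 97), (139, 97), (140, 97), (141, 97), (142, 97), (143, 97), (144, 97), (145, 94), (146, 84), (147, 72), (148, 72), (149, 91), (150, 130), (151, 155), (152, 162), (153, 162), (154, 162), (155, 161), (156, 161), (157, 162), (158, 162), (159, 162), (160, 162), (161, 161), (162, 161), (163, 161), (164, 161), (165, 162), (166, 161), (167, 161), (168, 162), (169, 162), (170, 163), (171, 162), (172, 154), (173, 140), (174, 152), (175, 179), (176, 193), (177, 191), (178, 170), (179, 131), (180, 105), (181, 110), (182, 142), (183, 176), (184, 192), (185, 188), (186, 162), (187, 120), (188, 101), (189, 108), (190, 138), (191, 174), (192, 188), (1
[... 1135 characters left out ...]
, 189), (267, 189), (268, 189), (269, 189), (270, 189), (271, 189), (272, 189), (273, 188), (274, 188), (275, 188), (276, 189), (277, 189), (278, 189), (279, 188), (280, 188), (281, 187), (282, 187), (283, 187), (284, 187), (285, 187), (286, 187), (287, 187), (288, 187), (289, 187), (290, 187), (291, 187), (292, 187), (293, 187), (294, 187), (295, 186), (296, 186), (297, 187), (298, 188), (299, 187), (300, 187), (301, 187), (302, 187), (303, 186), (304, 186), (305, 186), (306, 186), (307, 186), (308, 186), (309, 182), (310, 164), (311, 129), (312, 102), (313, 96), (314, 95), (315, 94), (316, 108), (317, 136), (318, 149), (319, 151), (320, 152), (321, 152), (322, 152), (323, 152), (324, 151)]
```

```bash
python3 -c "
from station import r
print(r.finish_job())"
```

```text
the job is handed in; nothing more can be done
None
```

The job is handed in: the fan, battery and loudspeaker lie flat in their own trays, and the heat sink is clamped fins up against the fixed jaw with the sliding jaw fully closed (about 34 s used, bottle untouched). I viewed 15 pictures, one over the limit of 14.

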